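# Put the setting rings back in their cases

## Task

Measuring is finished: put the four thick steel setting rings back, each into the open case whose nest is made for its size, set down gently (not dropped) so that it lies flat on the floor of the nest. Leave the standing bore micrometer and the big thin bearing ring that are among them where they are.

Things in the scene. Friction and masses are not known exactly. Their poses are not given: they have to be found in the camera images.
- ring_a: The largest of the four setting rings: a thick-walled steel ring gauge lying flat and loose, outside diameter 63 mm, bore 32 mm, 20 mm high, a fine knurl round its rim; 0.29 to 0.45 kg. Origin: centre of its underside, z up along its axis; its yaw means nothing.
- ring_b: The second largest of the four setting rings: a thick-walled steel ring gauge lying flat and loose, outside diameter 52 mm, bore 25 mm, 18 mm high, a fine knurl round its rim; 0.18 to 0.29 kg. Origin: centre of its underside, z up along its axis; its yaw means nothing.
- ring_c: The second smallest of the four setting rings: a thick-walled steel ring gauge lying flat and loose, outside diameter 41 mm, bore 18 mm, 16 mm high, a fine knurl round its rim; 0.11 to 0.17 kg. Origin: centre of its underside, z up along its axis; its yaw means nothing.
- ring_d: The smallest of the four setting rings: a thick-walled steel ring gauge lying flat and loose, outside diameter 30 mm, bore 12 mm, 16 mm high, a fine knurl round its rim; 0.06 to 0.09 kg. Origin: centre of its underside, z up along its axis; its yaw means nothing.
- case_a: Case of the 63 mm ring: black, square, 100 mm wide, 13 mm high, fixed, open. Its flat grey insert has a round dark-floored nest, 72 mm wide, 5 mm deep; the seated ring stands 15 mm proud. Origin: on the bench under the nest's centre; nest floor 8 mm, insert top 13 mm above it. x points to the lid, folded back flat behind: 100 mm square, 11 mm high, its centre 106 mm from the nest's.
- case_b: Case of the 52 mm ring: black, square, 88 mm wide, 13 mm high, fixed, open. Its flat grey insert has a round dark-floored nest, 61 mm wide, 5 mm deep; the seated ring stands 13 mm proud. Origin: on the bench under the nest's centre; nest floor 8 mm, insert top 13 mm above it. x points to the lid, folded back flat behind: 88 mm square, 11 mm high, its centre 94 mm from the nest's.
- case_c: Case of the 41 mm ring: black, square, 78 mm wide, 13 mm high, fixed, open. Its flat grey insert has a round dark-floored nest, 50 mm wide, 5 mm deep; the seated ring stands 11 mm proud. Origin: on the bench under the nest's centre; nest floor 8 mm, insert top 13 mm above it. x points to the lid, folded back flat behind: 78 mm square, 11 mm high, its centre 84 mm from the nest's.
- case_d: Case of the 30 mm ring: black, square, 66 mm wide, 13 mm high, fixed, open. Its flat grey insert has a round dark-floored nest, 39 mm wide, 5 mm deep; the seated ring stands 11 mm proud. Origin: on the bench under the nest's centre; nest floor 8 mm, insert top 13 mm above it. x points to the lid, folded back flat behind: 66 mm square, 11 mm high, its centre 72 mm from the nest's.
- micrometer: A three-point bore micrometer standing upright on its measuring head among the rings, loose and easily knocked over: 144 mm high, head 33 mm across (40 mm over its three anvil tips) and 34 mm high, grip above it 22 mm across. Origin: centre of its underside, z up. It stays where it is. (Two more stand at the left side of the bench.)
- bearing_ring: A bearing ring, a thin-walled polished workpiece lying flat and loose among the setting rings: outside diameter 90 mm, bore 72 mm, 14 mm high. Origin: centre of its underside. It is not a gauge and stays where it is. (More like it lie at the left side of the bench.)

How it is judged (in metres and radians):
At the end, for the whole second after the job is handed in: Each of the four setting rings lies in its own case's nest: centre within 8 mm of the nest's, underside on the nest's floor (within 2.5 mm), tilted less than 0.08 rad, at rest; the micrometer stands upright (within 0.1 rad) and it and the bearing ring are within 20 mm of where they began (horizontal distance between ring_a and case_a below 0.008 m and z of ring_a in the frame of case_a between 0.005 and 0.0105 m and angle between each of ring_a, ring_b, ring_c, ring_d's own z axis and vertical below 0.08 rad and linear speed of each of ring_a, ring_b, ring_c, ring_d below 0.02 m/s and horizontal distance between ring_b and case_b below 0.008 m and z of ring_b in the frame of case_b between 0.005 and 0.0105 m and horizontal distance between ring_c and case_c below 0.008 m and z of ring_c in the frame of case_c between 0.005 and 0.0105 m and horizontal distance between ring_d and case_d below 0.008 m and z of ring_d in the frame of case_d between 0.005 and 0.0105 m and angle between micrometer's own z axis and vertical below 0.1 rad and distance of each of micrometer, bearing_ring from where it was at the start of the episode below 0.02 m); the robot touches nothing.
It fails at once if the bore micrometer is tipped (over 0.35 rad) or pushed more than 20 mm from its place (angle between micrometer's own z axis and vertical above 0.35 rad or distance of micrometer from where it was at the start of the episode above 0.02 m).
It fails at once if the bearing ring is pushed more than 20 mm from its place (distance of bearing_ring from where it was at the start of the episode above 0.02 m).
It fails at once if a setting ring is dropped or thrown down: faster than 0.6 m/s within 40 mm of the bench ((height (world z) of ring_a below 0.04 m and linear speed of ring_a above 0.6 m/s) or (height (world z) of ring_b below 0.04 m and linear speed of ring_b above 0.6 m/s) or (height (world z) of ring_c below 0.04 m and linear speed of ring_c above 0.6 m/s) or (height (world z) of ring_d below 0.04 m and linear speed of ring_d above 0.6 m/s)).
It also fails if it takes over 99 s, if anything falls off the work surface, if the arm or the gripper's body presses on something with over 40 N, if the wrist force passes 120 N, or if a joint passes its speed limit or range.

## Robot

A 6-joint arm with a two-finger parallel gripper is mounted at the origin on the work surface. World frame = base frame: x ahead of the robot, y to its left, z up, the work surface at z = 0. Lengths are in mm, angles in rad, forces in N, time in s.
With the tool pointing down it reaches from about 350 to 975 mm from the base axis. Payload 7.1 kg.
Tool frame: the origin (TCP) lies midway between the tips of the shut fingers; the grasp point (between the pads) lies 19 mm behind it (ctrl.grasp_offset is the distance from the TCP to the grasp point, in mm); z points along the fingers, y is the line along which they close (so a half turn about z gives the same grasp; the last joint's range is limited). The gripper opens to 88 mm and grips with 3 to 60 N. Pads are 20 mm wide; open, the fingers measure 115 mm over their backs; the gripper's body (75 mm by 178 mm) begins 61 mm behind the grasp point.
Start: joints at [1.181, 0.423, 1.63, -0, 1.089, -0.019], TCP at [226.443, 582.519, 222.675] pointing down, gripper open.
Joint ranges: [-3, 3], [-0.9, 2.11], [0.09, 2.58], [-1.31, 4.45], [0.11, 2.69], [-2.54, 2.54]. Speed limits (rad/s): [2.39, 2.39, 3.01, 3.14, 3.14, 3.14].

## Interface

Orientations are given as a rotation vector (axis times angle).
In Python, from workcell import ctrl gives the robot as it stands. The module is installed in compiled form; this text tells all that it offers.
- The arm moves only by the tool servo_tool, never from a script. Its argument "rows" is a list of rows, each a list of 7 numbers: the turn, a rotation vector about the tool's x, y, z as a fraction of full scale, then the shift along the tool's x, y, z as a fraction of full scale, then the finger opening in mm, from 0 to 87.8. A call has 1 to 10 rows; each row is the pose to reach, as a shift and turn from the pose commanded when the call began, along the tool's axes at that moment; what a row does not reach only later rows make up. Full scale, the value 1, is 20 cm for a shift and 1.5 rad for a turn. A row lasts 1/8 s, in which the tool goes at most 62.5 mm and 10.7 degrees, less where a joint would pass 70% of its speed; a pose out of reach is approached as far as the arm can. A call with a number of a shift or a turn outside -1 to 1 is refused whole. A call with a gripper value outside its range is refused whole. The fingers move at their own pace and stop on an object; the grip force is fixed at half the most. Time passes only in rows, so rows that repeat a pose let the fingers close. It gives the time, the measured TCP pose, the force, the opening and the grip force at its end, in the units of the state.
- ctrl.get_obs(): the state, without advancing time (a new reading comes with each control period).
- ctrl.get_image(name): name is "side" or "top"; returns (picture, depth): 384x512x3 uint8, red, green, blue; 384x512 float32, mm along the optical axis (not along the pixel's ray), 0 where there is no reading.
- ctrl.camera_info(name): a dict with "intrinsics" (3x3 intrinsics, pixels), "k1" (the pictures are not rectified: a ray, as slopes to the right and down, at radius r is drawn at 1 + k1 r^2 times it, then the intrinsics apply), "R" (3x3) and "t" (3): a world point X has camera coordinates R X + t. Camera axes: x right, y down, z forward; pixel columns grow to the right and rows downward; lengths in mm; the calibration is good to about 2 mm. A picture is of the moment at which its call begins. camera_info takes no time and is no camera call.
- ctrl.close_job(): hands the job in; it is judged then, once.
The state is a dict: "t": time; "qpos": joint angles; "qvel": joint speeds; "joint_torque": joint torques, N m; "ee_pos": TCP position; "orientation": TCP orientation; "ft_force": force on the tool from outside, world axes, zero at the start; "moment": the same for the moment, N m; "width": finger opening in mm; "grasp_force": force on a finger pad.
Only numpy, scipy, OpenCV 4.12 (cv2) and the standard library are available. Lean on these libraries where they do the work, as an engineer would, in place of code of your own. Each camera call takes 0.05 s, during which the arm holds its last target. There are 200 camera calls.

## Working session

There is one attempt and no reset: what is moved stays moved. The work goes in short steps, Python scripts to look and compute and a tool call to move; the robot and the scene stay as the last step left them, time stands still between calls to the robot, and variables do not carry over. Pictures are saved under pics/ and viewed, at most 14 in all, crops included, and the job is handed in when it is done.

Besides the shell and the picture viewer there is one more tool, called after "Emit:" in YAML: its name, and indented under it one key for each argument. servo_tool: Moves the arm, as the interface text tells. Its arguments: {"type":"object","properties":{"rows":{"type":"array","items":{"type":"array","items":{"type":"number"}}}},"required":["rows"]}

```bash
mkdir -p pics
python3 - <<'E'
from workcell import ctrl
import cv2,numpy as np
for n in("top","side"):
    im,d=ctrl.get_image(n); np.savez(n+"0.npz",im=im,d=d); cv2.imwrite(f"pics/{n}0.png",im[...,::-1])
    i=ctrl.camera_info(n); print(n,i, -i["R"].T@i["t"])
print(ctrl.get_obs())
E
```

```text
top {'intrinsics': array([[393.18116774,   0.        , 258.28304991],
       [  0.        , 393.18116774, 187.44203627],
       [  0.        ,   0.        ,   1.        ]]), 'k1': 0.007424899618859605, 'R': array([[ 0.19014199, -0.98175457, -0.00199565],
       [-0.9605463 , -0.18561344, -0.20711945],
       [ 0.20297005,  0.04129902, -0.97831363]]), 't': array([-87.48740283, 535.14843832, 733.11794575])} [381.86889611 -16.83746868 827.88433063]
side {'intrinsics': array([[358.7887392 ,   0.        , 259.47687911],
       [  0.        , 358.7887392 , 190.64967357],
       [  0.        ,   0.        ,   1.        ]]), 'k1': -0.04464215908809409, 'R': array([[-0.82647526, -0.562739  ,  0.01623139],
       [-0.41180608,  0.58464353, -0.69900479],
       [ 0.38386768, -0.58439436, -0.71493275]]), 't': array([462.40670439, 254.04997369, 577.1331521 ])} [265.24426189 448.95897052 582.68803743]
{'t': 0.1, 'qpos': array([ 1.18098851e+00,  4.23767018e-01,  1.63058349e+00,  1.51474034e-06,
        1.08863008e+00, -1.90105635e-02]), 'qvel': array([-0.00060202, -0.00212953, -0.00223769, -0.00069923,  0.00099927,
       -0.00033503]), 'joint_torque': array([-3.37123693e-04, -5.45612991e+01, -2.74322945e+01,  6.45460607e-02,
        1.88240747e-02, -1.92910306e-05]), 'ee_pos': array([226.26667408, 582.07063271, 221.98964425]), 'orientation': array([-5.79064756e-01, -3.08747559e+00,  2.13414051e-03]), 'ft_force': array([-0.39522868, -0.07060191,  0.00741951]), 'moment': array([-0.04114475, -0.01129392,  0.02517538]), 'grasp_force': 0.0, 'width': 87.65655037927841}
```

View pics/top0.png

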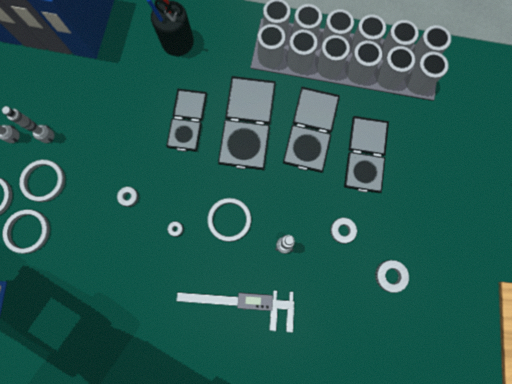

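View pics/side0.png

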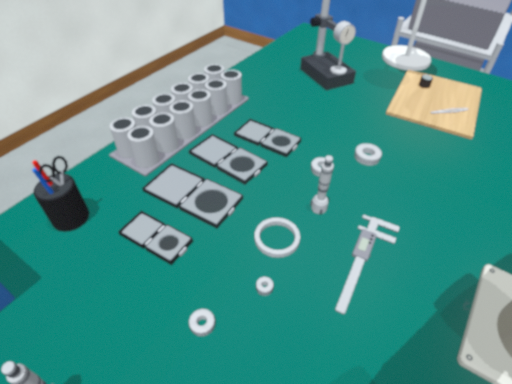

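The top view shows rings c (127,197), d (175,229), b (344,230) and a (393,276). The bearing ring is at (229,219) and the micrometer at (286,243). The nests are d (184,134), a (244,144), b (307,148) and c (365,172). The side view agrees with this layout.

```bash
cat > h.py <<'E'
import cv2,numpy as np
from workcell import ctrl
def cast(n,uv,z):
    i=ctrl.camera_info(n);K=i["intrinsics"]
    p=cv2.undistortPoints(np.float64(uv).reshape(-1,1,2),K,np.array([i["k1"],0,0,0,0]))[:,0]
    d=np.c_[p,np.ones(len(p))]@i["R"]; c=-i["R"].T@i["t"]
    return (c+d*((z-c[2])/d[:,2])[:,None])[:,:2]
def proj(n,X):
    i=ctrl.camera_info(n)
    r,_=cv2.Rodrigues(i["R"]);p,_=cv2.projectPoints(np.float64(X).reshape(-1,1,3),r,i["t"],i["intrinsics"],np.array([i["k1"],0,0,0,0]))
    return p[0,0]
def blob(n,mask,uv,z,hole=False):
    """contour of mask component enclosing uv -> world circle"""
    cs,h=cv2.findContours(mask.astype(np.uint8),cv2.RETR_CCOMP,cv2.CHAIN_APPROX_NONE)
    best=None
    for k,c in enumerate(cs):
        if (h[0,k,3]>=0)!=hole: continue
        if len(c)<12: continue
        if cv2.pointPolygonTest(c,(float(uv[0]),float(uv[1])),False)>0:
            a=cv2.contourArea(c)
            if best is None or a<best[0]: best=(a,c)
    if best is None: return None
    w=cast(n,best[1][:,0].astype(float),z).astype(np.float32)
    (x,y),(a,b),_=cv2.fitEllipse(w)
    return np.round([x,y,a,b],1)
E
python3 - <<'E'
from h import *
for n in("top","side"):
    im=np.load(n+"0.npz")["im"]; hsv=cv2.cvtColor(im,cv2.COLOR_RGB2HSV)
    white=(hsv[...,1]<70)&(hsv[...,2]>115)
    dark=(hsv[...,2]<100)&(hsv[...,1]<110)
    T={"a":((393,276),20),"b":((344,230),18),"c":((127,197),16),"d":((175,229),16),"bear":((229,219),14)} 
    for k,(uv,z) in T.items():
        if n=="side": uv={"a":(369,154),"b":(320,166),"c":(202,322),"d":(265,285),"bear":(277,237)}[k]
        print(n,k,"out",blob(n,white,uv,z),"bore",blob(n,white,uv,z,True))
    for k,uv in {"A":(244,144),"B":(307,148),"C":(365,172),"D":(184,134)}.items():
        if n=="side": uv={"A":(211,201),"B":(242,163),"C":(282,142),"D":(168,242)}[k]
        print(n,k,blob(n,dark,uv,13), im[uv[1],uv[0]])
print(cast("top",[(288,238),(285,247)],144),cast("top",[(285,247)],30),cast("side",[(319,206)],17),cast("side",[(328,160)],144))
E
```

```text
top a out [ 422.9 -281.2   62.    62.1] bore [ 423.  -281.4   31.8   32.4]
top b out [ 495.6 -172.2   50.5   51.4] bore [ 495.7 -172.4   24.7   25.4]
top c out [480.2 285.9  39.6  39.9] bore [480.  285.7  17.5  18.7]
top d out [432.7 171.2  28.7  28.9] bore [432.9 171.   11.   13. ]
top bear out [473.4  65.   88.7  89.2] bore [473.3  65.2  71.8  72.3]
top A [640.1  67.6  68.9  69.1] [46 56 57]
top B [657.7 -68.5  58.   58.4] [45 54 54]
top C [ 628.5 -199.    47.1   47.5] [41 47 50]
top D [637.6 201.1  36.2  37. ] [44 53 55]
side a out [ 421.4 -272.2   64.5   87.4] bore None
side b out [ 476.7 -129.8   49.1  205. ] bore None
side c out [478.9 287.   41.2  45.9] bore [478.1 287.7  10.5  14.8]
side d out [431.7 173.1  30.4  35.7] bore None
side bear out [472.2  67.7  90.5  97.9] bore [471.9  68.8  61.3  68.6]
side A [639.4  69.2  57.1  62.1] [75 84 89]
side B [656.6 -67.3  42.8  49.1] [77 87 92]
side C [ 628.  -197.    29.3   38.6] [73 86 89]
side D [636.9 201.6  27.2  31. ] [74 81 85]
[[445.72311871 -55.4540087 ]
 [429.55758357 -53.07551278]] [[437.50704246 -59.11620832]] [[439.7361705  -48.62511962]] [[440.82887631 -50.36865474]]
```

Emit:
servo_tool:
  rows:
    - [0,0,-0.247,-0.9,-0.45,0,87]
    - [0,0,-0.247,-0.9,-0.45,0,87]
    - [0,0,-0.247,-0.9,-0.45,0,87]
    - [0,0,-0.247,-0.9,-0.45,0,87]
    - [0,0,-0.247,-0.9,-0.45,0,87]
    - [0,0,-0.247,-0.9,-0.45,0,87]

```text
t: 0.85
ee_pos: [360.9, 434.4, 222.6]
orientation: [0.001, -3.141, -0.001]
ft_force: [-0.7, -0.2, -0.6]
width: 86.8
grasp_force: 0.0
```

```bash
cat >> h.py <<'E'
from scipy.spatial.transform import Rotation as Ro
def go(x,y,z,o=None):
    o=o or ctrl.get_obs(); R=Ro.from_rotvec(o["orientation"])
    f=R.inv().apply(np.array([x,y,z])-o["ee_pos"])/200
    e=R.inv()*Ro.from_matrix(np.diag([-1.,1,-1]))
    print("t",round(o["t"],2),"pos",o["ee_pos"].round(1),"turn",(e.as_rotvec()/1.5).round(4),"shift",f.round(4),"w",round(o["width"],1),"gf",round(o["grasp_force"],1),o["ft_force"].round(1))
E
python3 -c "
from h import *
go(480.1,286,90)"
```

```text
t 0.85 pos [360.9 434.4 222.6] turn [ 0.0002 -0.0002  0.0002] shift [-0.5961 -0.7426  0.6626] w 86.8 gf 0.0 [-0.7 -0.2 -0.6]
```

Emit:
servo_tool:
  rows:
    - [0,0,0,-0.596,-0.742,0.2,87]
    - [0,0,0,-0.596,-0.742,0.4,87]
    - [0,0,0,-0.596,-0.742,0.6,87]
    - [0,0,0,-0.596,-0.742,0.81,87]
    - [0,0,0,-0.596,-0.742,0.81,87]
    - [0,0,0,-0.596,-0.742,0.81,87]

```text
t: 1.6
ee_pos: [480.0, 285.8, 60.2]
orientation: [0.001, -3.14, 0.001]
ft_force: [0.2, 0.7, 0.3]
width: 87.4
grasp_force: 0.0
```

```bash
python3 -c "
from h import *
go(480.1,286,8)
im=ctrl.get_image('side')[0]
cv2.imwrite('pics/s1.png',cv2.resize(im[200:384,80:380],None,fx=2,fy=2)[...,::-1])"
```

```text
t 1.6 pos [480.  285.8  60.2] turn [-0.0005 -0.0012  0.0003] shift [-0.0011  0.0012  0.2608] w 87.4 gf 0.0 [0.2 0.7 0.3]
```

View pics/s1.png

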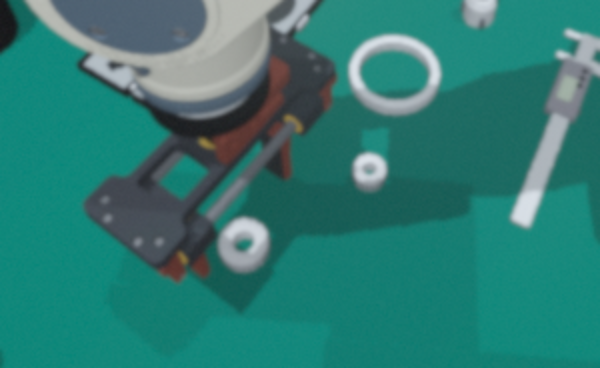

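Ring c (crop 245,243) lies under the open fingers, clear of its neighbours. I'll descend, grip and lift.

Emit:
servo_tool:
  rows:
    - [0,0,0,0,0,0.15,87]
    - [0,0,0,0,0,0.26,87]
    - [0,0,0,0,0,0.26,60]
    - [0,0,0,0,0,0.26,30]
    - [0,0,0,0,0,0.26,30]
    - [0,0,0,0,0,0.26,30]
    - [0,0,0,0,0,0.26,30]
    - [0,0,0,0,0,0.26,30]
    - [0,0,0,0,0,0.26,30]

```text
t: 2.78
ee_pos: [481.1, 285.2, 9.1]
orientation: [0.001, 3.141, 0.001]
ft_force: [-0.4, -0.2, 6.0]
width: 39.8
grasp_force: 30.0
```

Emit:
servo_tool:
  rows:
    - [0,0,0,0,0,-0.3,30]
    - [0,0,0,0,0,-0.6,30]
    - [0,0,0,-0.1,-0.25,-0.85,30]
    - [0,0,0,-0.2,-0.5,-0.85,30]
    - [0,0,0,-0.3,-0.8,-0.85,30]
    - [0,0,0,-0.35,-1,-0.85,30]

```text
t: 3.52
ee_pos: [551.1, 82.4, 178.7]
orientation: [0.003, 3.141, -0.0]
ft_force: [0.6, -0.2, -1.2]
width: 40.2
grasp_force: 30.0
```

Emit:
servo_tool:
  rows:
    - [0,0,0,-0.1,-0.3,0,30]
    - [0,0,0,-0.2,-0.6,0,30]
    - [0,0,0,-0.3,-0.9,0,30]
    - [0,0,0,-0.35,-1,0,30]

```text
t: 4.03
ee_pos: [620.9, -118.3, 178.2]
orientation: [-0.005, -3.141, 0.0]
ft_force: [-0.6, 0.3, -0.8]
width: 40.1
grasp_force: 30.0
```

```bash
python3 -c "
from h import *
go(628.3,-198.6,60)"
```

```text
t 4.03 pos [ 620.9 -118.3  178.2] turn [-0.0002 -0.0003 -0.0023] shift [-0.0389 -0.401   0.5909] w 40.1 gf 30.0 [-0.6  0.3 -0.8]
```

Emit:
servo_tool:
  rows:
    - [0,0,0,-0.037,-0.3,0.15,30]
    - [0,0,0,-0.037,-0.4,0.35,30]
    - [0,0,0,-0.037,-0.4,0.59,30]
    - [0,0,0,-0.037,-0.4,0.59,30]
    - [0,0,0,-0.037,-0.4,0.59,30]
    - [0,0,0,-0.037,-0.4,0.59,30]

```text
t: 4.78
ee_pos: [629.6, -194.9, 63.1]
orientation: [-0.001, 3.138, -0.002]
ft_force: [-0.4, 0.1, -2.1]
width: 40.1
grasp_force: 30.0
```

```bash
python3 -c "
from h import *
go(628.3,-198.6,16.5)
im=ctrl.get_image('side')[0]
cv2.imwrite('pics/s2.png',cv2.resize(im[80:220,180:380],None,fx=3,fy=3)[...,::-1])"
```

```text
t 4.78 pos [ 629.6 -194.9   63.1] turn [-0.0007  0.0023  0.0004] shift [ 0.0076 -0.0183  0.2331] w 40.1 gf 30.0 [-0.4  0.1 -2.1]
```

View pics/s2.png

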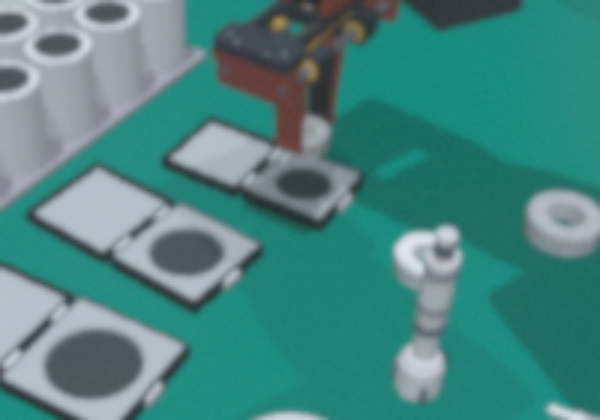

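Ring c is held level (crop 315,130), just up-image of the nest at (303,183), as its height would give. I'll set it down.

Emit:
servo_tool:
  rows:
    - [0,0,0,0.007,-0.019,0.1,30]
    - [0,0,0,0.007,-0.019,0.18,30]
    - [0,0,0,0.007,-0.019,0.21,30]
    - [0,0,0,0.007,-0.019,0.22,30]
    - [0,0,0,0.007,-0.019,0.226,30]
    - [0,0,0,0.007,-0.019,0.226,30]

```text
t: 5.58
ee_pos: [625.6, -198.6, 16.6]
orientation: [-0.0, -3.139, -0.001]
ft_force: [-8.4, 1.9, 15.8]
width: 40.1
grasp_force: 30.0
```

```bash
python3 -c "
from h import *
go(628.3,-198.6,16.5)
go(628.3,-198.6,16.5)"
```

```text
t 5.58 pos [ 625.6 -198.6   16.6] turn [ 0.0004 -0.0016 -0.0001] shift [-0.0134  0.0002  0.0007] w 40.1 gf 30.0 [-8.4  1.9 15.8]
t 5.58 pos [ 625.6 -198.6   16.6] turn [ 0.0004 -0.0016 -0.0001] shift [-0.0134  0.0002  0.0007] w 40.1 gf 30.0 [-8.4  1.9 15.8]
```

Emit:
servo_tool:
  rows:
    - [0,0,0,0.008,0,-0.01,30]
    - [0,0,0,0.015,0,-0.01,30]
    - [0,0,0,0.015,0,0.0,30]
    - [0,0,0,0.015,0,0.0,30]

```text
t: 6.08
ee_pos: [625.1, -199.1, 16.7]
orientation: [0.0, 3.139, -0.001]
ft_force: [1.1, 2.2, 9.2]
width: 39.7
grasp_force: 30.0
```

```bash
python3 -c "
from h import *
go(628.3,-198.6,16.5)
im=ctrl.get_image('side')[0]
cv2.imwrite('pics/s3.png',cv2.resize(im[100:180,220:340],None,fx=5,fy=5)[...,::-1])"
```

```text
t 6.08 pos [ 625.1 -199.1   16.7] turn [-0.0004  0.0017 -0.0002] shift [-0.0162  0.0023  0.0011] w 39.7 gf 30.0 [1.1 2.2 9.2]
```

View pics/s3.png

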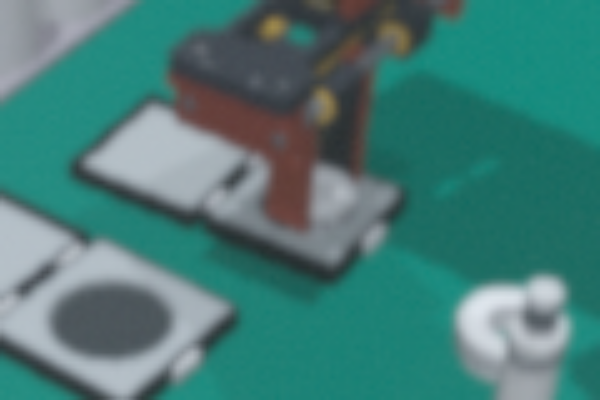

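The ring is in the nest between the fingers (crop 330,195) and the side force is gone. I'll release it and lift.

Emit:
servo_tool:
  rows:
    - [0,0,0,0,0,0,46]
    - [0,0,0,0,0,0,60]
    - [0,0,0,0,0,0,80]
    - [0,0,0,0,0,0,80]
    - [0,0,0,0,0,-0.15,80]
    - [0,0,0,0,0,-0.4,80]
    - [0,0,0,0.2,0,-0.7,87]
    - [0,0,0,0.5,0,-0.7,87]
    - [0,0,0,0.66,0.13,-0.7,87]
    - [0,0,0,0.66,0.13,-0.7,87]

```text
t: 7.38
ee_pos: [488.8, -171.6, 155.6]
orientation: [-0.0, -3.14, -0.001]
ft_force: [0.2, 0.8, 0.0]
width: 87.3
grasp_force: 0.0
```

```bash
cat >> h.py <<'E'
N={"a":(640.1,67.9,31.5,20),"b":(657.6,-68.3,26,18),"c":(628.4,-198.6,20.5,16),"d":(637.5,201.2,15,16)}
def seat(k,save=None):
    im=ctrl.get_image("top")[0]; hsv=cv2.cvtColor(im,cv2.COLOR_RGB2HSV)
    uv=proj("top",[N[k][0],N[k][1],8+N[k][3]])
    for v in(115,150,180):
        w=(hsv[...,1]<70)&(hsv[...,2]>v); print(k,v,"bore",blob("top",w,uv,8+N[k][3],True),"out",blob("top",w,uv,8+N[k][3]))
    if save:
        u,v=uv.astype(int); cv2.imwrite(save,cv2.resize(im[v-50:v+50,u-60:u+60],None,fx=5,fy=5)[...,::-1])
E
python3 -c "
from h import *
go(495.6,-172,70); seat('c','pics/c.png')"
```

```text
t 7.38 pos [ 488.8 -171.6  155.6] turn [ 0.0005 -0.0013 -0.0001] shift [-0.0351 -0.0024  0.4279] w 87.3 gf 0.0 [0.2 0.8 0. ]
c 115 bore None out None
c 150 bore None out None
c 180 bore None out None
```

View pics/c.png

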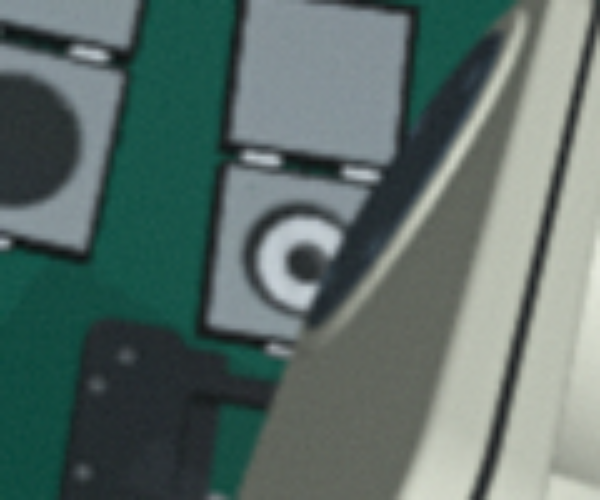

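Ring c is seated with an even dark gap round it (crop 305,260). Next is ring b.

Emit:
servo_tool:
  rows:
    - [0,0,0,-0.034,0,0.2,87]
    - [0,0,0,-0.034,0,0.45,87]
    - [0,0,0,-0.034,0,0.6,87]
    - [0,0,0,-0.034,0,0.7,87]
    - [0,0,0,-0.034,0,0.735,87]
    - [0,0,0,-0.034,0,0.735,60]
    - [0,0,0,-0.034,0,0.735,40]
    - [0,0,0,-0.034,0,0.735,40]
    - [0,0,0,-0.034,0,0.735,40]
    - [0,0,0,-0.034,0,0.735,40]

```text
t: 8.68
ee_pos: [498.8, -172.9, 9.1]
orientation: [0.001, 3.141, -0.0]
ft_force: [-0.2, 0.5, 6.1]
width: 51.1
grasp_force: 30.0
```

```bash
python3 -c "
from h import *
go(657,-68.5,200)"
```

```text
t 8.68 pos [ 498.8 -172.9    9.1] turn [-0.0002  0.0006 -0.0003] shift [-0.7916  0.5222 -0.9539] w 51.1 gf 30.0 [-0.2  0.5  6.1]
```

Emit:
servo_tool:
  rows:
    - [0,0,0,0,0,-0.25,40]
    - [0,0,0,0,0,-0.5,40]
    - [0,0,0,-0.2,0.05,-0.6,40]
    - [0,0,0,-0.45,0.25,-0.6,40]
    - [0,0,0,-0.7,0.45,-0.5,40]
    - [0,0,0,-0.8,0.522,-0.4,40]
    - [0,0,0,-0.8,0.522,-0.3,40]
    - [0,0,0,-0.8,0.522,-0.26,40]
    - [0,0,0,-0.8,0.522,-0.26,40]
    - [0,0,0,-0.8,0.522,-0.26,40]

```text
t: 9.93
ee_pos: [658.4, -69.4, 61.3]
orientation: [0.002, 3.141, -0.0]
ft_force: [-0.4, -0.0, -1.5]
width: 51.0
grasp_force: 30.0
```

```bash
python3 -c "
from h import *
go(659.5,-68.5,17); seat('c'); im=ctrl.get_image('side')[0]
np.save('sb.npy',im)
cv2.imwrite('pics/s4.png',cv2.resize(im[100:200,180:330],None,fx=5,fy=5)[...,::-1])"
```

```text
t 9.93 pos [658.4 -69.4  61.3] turn [-0.0001  0.0006 -0.001 ] shift [-0.0053  0.0044  0.2216] w 51.0 gf 30.0 [-0.4 -0.  -1.5]
c 115 bore None out None
c 150 bore None out None
c 180 bore None out None
```

View pics/s4.png

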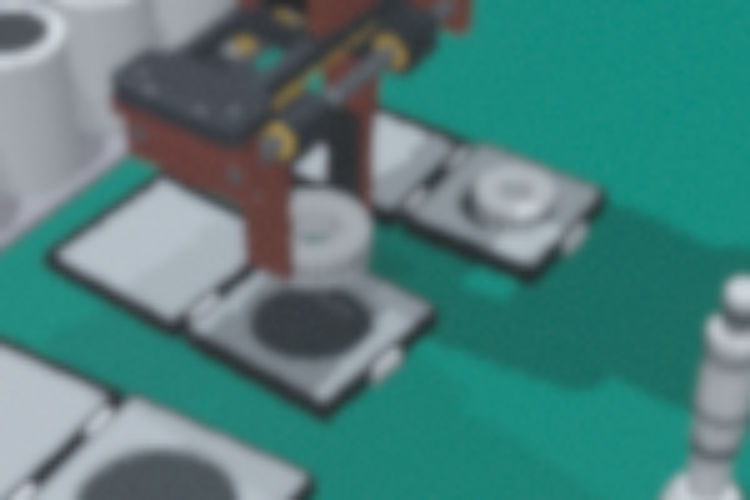

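Ring c is seated (bore at crop 513,187). Ring b hangs level over its nest, its rim spanning about 373 (right) and 190 (top) in the crop. I'll check both offsets by casting rays.

```bash
python3 -c "
from h import *
f=lambda u,v:(180+(u+.5)/5-.5,100+(v+.5)/5-.5)
print('c bore',cast('side',[f(513,187)],24))
for dx in(-3.2,0,3):
  C=np.array([658.4+dx,-69.4,70.5]); a=np.linspace(0,6.283,73)[:-1]
  P=np.array([proj('side',C+26*np.array([np.cos(t),np.sin(t),0])) for t in a]); P=(P-[180,100])*5
  B=(proj('side',C)-[180,100])*5
  print(dx,'right',P[:,0].max(),'top',P[:,1].min(),'ctr',B)
im=np.load('sb.npy'); h=cv2.cvtColor(im,cv2.COLOR_RGB2HSV)
print(h[136:152,244:258,2]); print(h[136:152,244:258,1])
"
```

```text
c bore [[ 625.72784342 -199.90977565]]
-3.2 right 369.1454036909852 top 187.3015261268874 ctr [312.22511083 222.03668403]
0 right 363.41077085224214 top 184.8823844796486 ctr [306.57453308 219.50966573]
3 right 358.0503840234394 top 182.62125645293366 ctr [301.29287145 217.14781871]
[[112  88  65  57  55  55  54  64  83  98 119 147 157 158]
 [117 109  97  82  72  63  58  62  83  96 116 144 156 157]
 [154 150 139 126 111  97  77  67  81 102 119 144 155 156]
 [171 170 166 159 151 137 114  90  86  98 114 138 150 153]
 [174 176 175 173 170 164 151 127 105  98  99 117 134 140]
 [173 175 174 176 177 173 169 156 130 104  82  86  99 111]
 [168 169 169 172 175 177 176 171 154 119  79  61  67  72]
 [164 163 162 167 173 176 177 176 167 138  95  60  50  51]
 [163 161 159 160 168 174 177 178 172 152 115  77  59  55]
 [160 160 157 160 167 174 177 178 175 160 123  96  84  77]
 [154 155 160 164 170 174 177 178 173 158 125 106 101  96]
 [148 154 164 170 174 176 177 176 169 149 120 111 107 106]
 [159 165 170 174 175 174 176 172 160 138 113 107 106 108]
 [171 174 175 176 176 174 170 162 147 127 109 102
[... 373 characters left out ...]
9  17  18  18  20  20  12  27  47  18  20  29  27]
 [ 19  19  18  19  19  16  18  16   8  27  19  27  28  30]
 [ 20  20  18  19  17  19  17  16  12   6  10  33  38  35]
 [ 19  19  17  18  19  17  17  17  18  18  30  51  61  45]
 [ 20  19  19  19  18  18  17  19  18  23  44  93 108  88]
 [ 19  21  19  19  18  19  19  17  20  26  50 117 155 129]
 [ 26  21  21  20  18  18  19  19  18  26  57 135 167 173]
 [ 31  25  20  20  19  19  19  20  20  27  66 140 176 183]
 [ 26  22  21  19  17  18  19  19  19  28  74 145 176 182]
 [ 22  19  20  19  19  19  18  20  21  32  80 153 173 181]
 [ 19  19  18  18  18  20  19  21  26  39  91 151 168 178]
 [ 19  18  20  18  19  20  23  23  29  55 110 161 171 173]]
```

Emit:
servo_tool:
  rows:
    - [0,0,0,-0.011,0.005,0.1,40]
    - [0,0,0,-0.011,0.005,0.17,40]
    - [0,0,0,-0.011,0.005,0.2,40]
    - [0,0,0,-0.011,0.005,0.21,40]
    - [0,0,0,-0.011,0.005,0.215,40]
    - [0,0,0,-0.011,0.005,0.217,40]
    - [0,0,0,-0.011,0.005,0.217,40]

```text
t: 10.9
ee_pos: [660.9, -67.5, 17.4]
orientation: [0.0, 3.141, -0.0]
ft_force: [0.2, -0.2, -2.3]
width: 51.1
grasp_force: 30.0
```

Emit:
servo_tool:
  rows:
    - [0,0,0,0,0,0.003,40]
    - [0,0,0,0,0,0.006,40]
    - [0,0,0,0,0,0.006,40]

```text
t: 11.28
ee_pos: [660.9, -67.5, 17.1]
orientation: [0.001, 3.141, -0.0]
ft_force: [-2.6, -0.3, 6.7]
width: 51.1
grasp_force: 30.0
```

Emit:
servo_tool:
  rows:
    - [0,0,0,0,0,0,56]
    - [0,0,0,0,0,0,75]
    - [0,0,0,0,0,0,82]
    - [0,0,0,0,0,-0.15,82]
    - [0,0,0,0,0,-0.4,87]
    - [0,0,0,0.2,-0.25,-0.7,87]
    - [0,0,0,0.5,-0.5,-0.7,87]
    - [0,0,0,0.8,-0.8,-0.7,87]
    - [0,0,0,1,-1,-0.7,87]
    - [0,0,0,1,-1,-0.7,87]

```text
t: 12.52
ee_pos: [458.9, -268.7, 156.1]
orientation: [0.001, 3.141, -0.0]
ft_force: [0.8, 0.5, 0.6]
width: 87.1
grasp_force: 0.0
```

Emit:
servo_tool:
  rows:
    - [0,0,0,0.189,-0.069,0.15,87]
    - [0,0,0,0.189,-0.069,0.3,87]
    - [0,0,0,0.189,-0.069,0.45,87]
    - [0,0,0,0.189,-0.069,0.45,87]
    - [0,0,0,0.189,-0.069,0.45,87]

```text
t: 13.15
ee_pos: [423.3, -281.5, 66.6]
orientation: [0.0, 3.141, -0.001]
ft_force: [-0.1, 0.2, 0.2]
width: 86.6
grasp_force: 0.0
```

```bash
python3 -c "
from h import *
go(422.5,-281,8.5); seat('b'); seat('c')"
```

```text
t 13.15 pos [ 423.3 -281.5   66.6] turn [-0.0003  0.0004 -0.0001] shift [0.0042 0.0024 0.2904] w 86.6 gf 0.0 [-0.1  0.2  0.2]
b 115 bore [657.6 -67.6  24.7  25.2] out [655.2 -68.1  91.6  96.8]
b 150 bore [657.3 -67.5  26.3  27.1] out [653.6 -67.9  89.4  90.6]
b 180 bore [657.8 -67.9  27.5  29.5] out [657.9 -67.6  47.7  48.5]
c 115 bore [ 624.  -198.6   17.7   18.8] out [ 625.5 -196.8   80.4   81.3]
c 150 bore [ 623.6 -198.9   19.9   20.8] out [ 623.6 -199.    37.5   38.5]
c 180 bore [ 624.  -199.    21.2   22. ] out [ 623.7 -199.    36.6   37.4]
```

Emit:
servo_tool:
  rows:
    - [0,0,0,0.003,0.001,0.12,87.8]
    - [0,0,0,0.003,0.001,0.24,87.8]
    - [0,0,0,0.003,0.001,0.287,87.8]
    - [0,0,0,0.003,0.001,0.287,70]
    - [0,0,0,0.003,0.001,0.287,50]
    - [0,0,0,0.003,0.001,0.287,50]
    - [0,0,0,0.003,0.001,0.287,50]
    - [0,0,0,0.003,0.001,0.287,50]

```text
t: 14.25
ee_pos: [422.7, -281.4, 9.3]
orientation: [0.0, 3.14, -0.001]
ft_force: [-0.8, 0.5, 7.1]
width: 63.3
grasp_force: 30.0
```

```bash
python3 -c "
from h import *
go(640,67.9,200)
d=ctrl.get_image('top')[1]; i=ctrl.camera_info('top')
for k in 'cb':
  x,y,r,h=N[k]; x-=4*(k=='c')
  pts=[]
  for v in range(110,200):
    for u in range(270,400):
      if d[v,u]>0:
        n=cv2.undistortPoints(np.float64([[[u,v]]]),i['intrinsics'],np.array([i['k1'],0,0,0,0]))[0,0]
        X=i['R'].T@(np.r_[n,1]*d[v,u]-i['t']); rr=np.hypot(X[0]-x,X[1]-y)
        if rr<r-2 and X[2]>16: pts.append(X)
  P=np.array(pts); s=np.linalg.lstsq(np.c_[P[:,:2]-[x,y],np.ones(len(P))],P[:,2],rcond=None)[0]; print(k,len(P),s)
"
```

```text
t 14.25 pos [ 422.7 -281.4    9.3] turn [-0.0006  0.0008 -0.0002] shift [-1.087   1.7459 -0.9538] w 63.3 gf 30.0 [-0.8  0.5  7.1]
c 187 [-1.48518526e-02  6.10021342e-03  2.39668953e+01]
b 295 [-8.05400264e-03  3.48197659e-03  2.59508046e+01]
```

Emit:
servo_tool:
  rows:
    - [0,0,0,0,0,-0.2,50]
    - [0,0,0,0,0,-0.45,50]
    - [0,0,0,-0.15,0,-0.6,50]
    - [0,0,0,-0.4,0.1,-0.6,50]
    - [0,0,0,-0.65,0.3,-0.6,50]
    - [0,0,0,-0.9,0.5,-0.6,50]
    - [0,0,0,-0.95,0.75,-0.6,50]
    - [0,0,0,-0.95,0.9,-0.6,50]

```text
t: 15.3
ee_pos: [612.4, -98.4, 127.6]
orientation: [0.002, -3.14, -0.001]
ft_force: [0.0, 0.0, -4.6]
width: 63.1
grasp_force: 30.0
```

Emit:
servo_tool:
  rows:
    - [0,0,0,-0.1,0.25,0,50]
    - [0,0,0,-0.137,0.5,0,50]
    - [0,0,0,-0.137,0.75,0,50]
    - [0,0,0,-0.137,0.846,0.15,50]
    - [0,0,0,-0.137,0.846,0.34,50]
    - [0,0,0,-0.137,0.846,0.34,50]
    - [0,0,0,-0.137,0.846,0.34,50]

```text
t: 16.18
ee_pos: [640.0, 67.9, 61.1]
orientation: [0.001, 3.141, 0.0]
ft_force: [-0.1, -0.4, -4.4]
width: 62.8
grasp_force: 30.0
```

```bash
python3 -c "
from h import *
go(640,67.9,17)"
```

```text
t 16.18 pos [640.   67.9  61.1] turn [ 0.      0.0001 -0.0005] shift [-0.000e+00  2.000e-04  2.206e-01] w 62.8 gf 30.0 [-0.1 -0.4 -4.4]
```

Emit:
servo_tool:
  rows:
    - [0,0,0,0,0,0.1,50]
    - [0,0,0,0,0,0.17,50]
    - [0,0,0,0,0,0.2,50]
    - [0,0,0,0,0,0.21,50]
    - [0,0,0,0,0,0.215,50]
    - [0,0,0,0,0,0.219,50]
    - [0,0,0,0,0,0.221,50]
    - [0,0,0,0,0,0.221,50]

```text
t: 17.18
ee_pos: [640.0, 68.2, 17.3]
orientation: [0.0, 3.141, 0.0]
ft_force: [-3.7, -0.2, 6.3]
width: 62.7
grasp_force: 30.0
```

Emit:
servo_tool:
  rows:
    - [0,0,0,0,0,0,68]
    - [0,0,0,0,0,0,85]
    - [0,0,0,0,0,0,87]
    - [0,0,0,0,0,-0.15,87]
    - [0,0,0,0,0,-0.4,87]
    - [0,0,0,0.2,0.15,-0.6,70]
    - [0,0,0,0.5,0.3,-0.6,55]
    - [0,0,0,0.8,0.45,-0.6,55]
    - [0,0,0,1,0.516,-0.6,55]
    - [0,0,0,1,0.516,-0.6,55]

```text
t: 18.42
ee_pos: [436.2, 171.9, 136.2]
orientation: [0.004, -3.139, 0.001]
ft_force: [-0.3, 0.1, 0.3]
width: 55.2
grasp_force: 0.0
```

Emit:
servo_tool:
  rows:
    - [0,0,0,0.036,0,0.1,55]
    - [0,0,0,0.036,0,0.3,55]
    - [0,0,0,0.036,0,0.38,55]
    - [0,0,0,0.036,0,0.38,55]
    - [0,0,0,0.036,0,0.38,55]

```text
t: 19.05
ee_pos: [433.5, 171.5, 61.0]
orientation: [0.001, 3.14, 0.001]
ft_force: [0.4, 0.9, 0.8]
width: 54.8
grasp_force: 0.0
```

```bash
python3 -c "
from h import *
go(432.8,171.5,8.5); seat('a')"
```

```text
t 19.05 pos [433.5 171.5  61. ] turn [ 0.0003  0.0008 -0.0004] shift [ 3.800e-03 -2.000e-04  2.624e-01] w 54.8 gf 0.0 [0.4 0.9 0.8]
a 115 bore [639.8  67.9  32.   32.3] out [636.   65.8 105.7 106.2]
a 150 bore [640.2  67.9  33.7  34.2] out [635.9  66.  103.1 103.5]
a 180 bore [640.   67.9  35.4  35.9] out [640.4  68.   58.2  59.2]
```

Emit:
servo_tool:
  rows:
    - [0,0,0,0.003,0,0.12,55]
    - [0,0,0,0.003,0,0.22,55]
    - [0,0,0,0.003,0,0.26,55]
    - [0,0,0,0.003,0,0.26,40]
    - [0,0,0,0.003,0,0.26,20]
    - [0,0,0,0.003,0,0.26,20]
    - [0,0,0,0.003,0,0.26,20]
    - [0,0,0,0.003,0,0.26,20]

```text
t: 20.1
ee_pos: [432.4, 171.6, 8.9]
orientation: [0.001, 3.14, 0.001]
ft_force: [-1.0, 0.0, 6.5]
width: 28.6
grasp_force: 30.0
```

```bash
python3 -c "
from h import *
go(637.5,201.2,60)"
```

```text
t 20.1 pos [432.4 171.6   8.9] turn [ 0.0003  0.0008 -0.0002] shift [-1.0256  0.1485 -0.2542] w 28.6 gf 30.0 [-1.   0.   6.5]
```

Emit:
servo_tool:
  rows:
    - [0,0,0,0,0,-0.2,20]
    - [0,0,0,0,0,-0.4,20]
    - [0,0,0,-0.3,0.05,-0.4,20]
    - [0,0,0,-0.6,0.1,-0.4,20]
    - [0,0,0,-0.85,0.148,-0.4,20]
    - [0,0,0,-1,0.148,-0.3,20]
    - [0,0,0,-1,0.148,-0.25,20]
    - [0,0,0,-1,0.148,-0.25,20]
    - [0,0,0,-1,0.148,-0.25,20]

```text
t: 21.22
ee_pos: [630.7, 200.9, 58.5]
orientation: [-0.0, -3.141, 0.0]
ft_force: [0.1, 0.5, -0.7]
width: 28.6
grasp_force: 30.0
```

```bash
python3 -c "
from h import *
go(637.3,201.2,16.9)
im=ctrl.get_image('side')[0]
cv2.imwrite('pics/s5.png',cv2.resize(im[170:290,90:240],None,fx=4,fy=4)[...,::-1])"
```

```text
t 21.23 pos [630.7 200.9  58.5] turn [-0.0002 -0.0006 -0.    ] shift [-0.0331  0.0016  0.2081] w 28.6 gf 30.0 [ 0.1  0.5 -0.7]
```

View pics/s5.png

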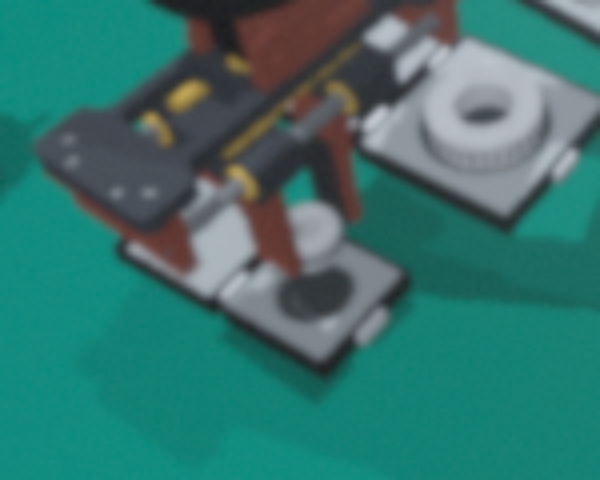

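Ring d is held (crop 315,228) above its nest (315,292), and ring a is seated (485,110). I'll set d down.

Emit:
servo_tool:
  rows:
    - [0,0,0,-0.033,0.001,0.06,20]
    - [0,0,0,-0.033,0.001,0.14,20]
    - [0,0,0,-0.033,0.001,0.18,20]
    - [0,0,0,-0.033,0.001,0.195,20]
    - [0,0,0,-0.033,0.001,0.203,20]
    - [0,0,0,-0.033,0.001,0.207,20]
    - [0,0,0,-0.033,0.001,0.21,20]
    - [0,0,0,-0.033,0.001,0.21,20]

```text
t: 22.28
ee_pos: [638.7, 201.2, 17.0]
orientation: [0.0, 3.141, 0.0]
ft_force: [-1.8, -0.4, 4.7]
width: 28.5
grasp_force: 30.0
```

Emit:
servo_tool:
  rows:
    - [0,0,0,0,0,0,34]
    - [0,0,0,0,0,0,48]
    - [0,0,0,0,0,0,55]
    - [0,0,0,0,0,-0.15,55]
    - [0,0,0,0,0,-0.4,55]
    - [0,0,0,0.3,0.3,-0.8,55]
    - [0,0,0,0.6,0.6,-0.9,55]
    - [0,0,0,1,1,-0.9,55]
    - [0,0,0,1,1,-0.9,55]
    - [0,0,0,1,1,-0.9,55]

```text
t: 23.52
ee_pos: [437.0, 402.5, 196.8]
orientation: [0.0, 3.141, 0.001]
ft_force: [0.9, 0.9, 0.5]
width: 54.9
grasp_force: 0.0
```

```bash
python3 -c "
from h import *
go(0,0,0)
for k in 'abcd': seat(k)
im=ctrl.get_image('top')[0]; cv2.imwrite('pics/end.png',im[...,::-1])
hsv=cv2.cvtColor(im,cv2.COLOR_RGB2HSV); w=(hsv[...,1]<70)&(hsv[...,2]>115)
print(blob('top',w,(229,219),14))"
```

```text
t 23.52 pos [437.  402.5 196.8] turn [ 0.0003  0.0002 -0.0002] shift [ 2.185  -2.0132  0.9824] w 54.9 gf 0.0 [0.9 0.9 0.5]
a 115 bore [639.7  68.1  31.4  31.7] out [637.7  66.1 106.  109.5]
a 150 bore [640.1  68.   33.5  33.6] out [635.8  66.1 103.6 104.5]
a 180 bore [640.   68.   34.7  35.2] out [640.5  67.9  59.1  59.6]
b 115 bore [657.6 -67.6  24.7  25.2] out [655.3 -68.2  91.9  96.9]
b 150 bore [657.3 -67.5  26.3  27.1] out [653.6 -67.9  89.5  90.6]
b 180 bore [657.8 -67.9  27.5  29.5] out [657.8 -67.7  47.6  48.6]
c 115 bore [ 624.  -198.8   17.8   18.3] out [ 625.5 -196.8   80.4   81.3]
c 150 bore [ 623.4 -199.    19.4   20.9] out [ 623.7 -199.    38.1   38.5]
c 180 bore [ 624.  -199.    21.2   22. ] out [ 623.8 -199.    36.5   37.4]
d 115 bore [638.6 200.9  11.8  12.6] out [634.3 198.1  66.2  66.9]
d 150 bore [638.9 200.9  14.3  14.4] out [634.5 198.3  64.   64.5]
d 180 bore [638.6 200.9  15.6  16.7] out [638.9 201.   24.9  26.2]
[473.4  64.9  88.8  89.3]
```

View pics/end.png

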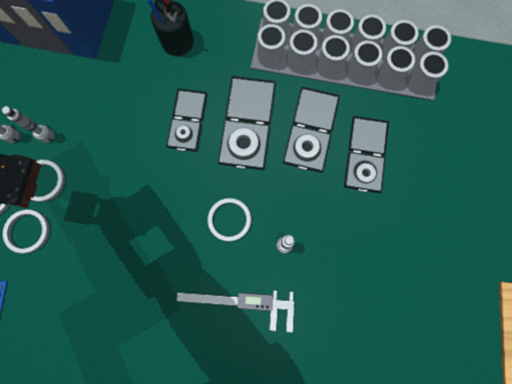

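All four rings sit in their nests: a (244,142), b (307,147), c (366,173) and d (184,132). The bearing ring and micrometer haven't moved. Ring c is about 4.5 mm off centre but flat on the floor, within the 8 mm limit. I'm handing the job in.

```bash
python3 -c "
from workcell import ctrl
print(ctrl.close_job())"
```

```text
the job is handed in; nothing more can be done
None
```

The job is handed in at about 24 s of robot time: all four setting rings lie in their own nests (a, b and d within about 1.5 mm of centre, c about 4.5 mm off), and the micrometer and bearing ring stand where they began; no verdict came back.

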